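# Hold the spring clip open over the recipe card

### The job

Squeeze the two levers of the spring clip so that its jaws open, lift it off the strip it is parked on, and bring it, still open, down over the middle of the top edge of the taller of the two recipe cards, so that the card's edge is well inside the gaping jaws, one jaw in front of the card and one behind. Finish while still squeezing and carrying the clip: jaws wide open round the card and square to it, not biting, pressing or resting on it, so that I can slip a shopping list in beside the card. Do not shift the card stands or the things standing about.

Things in the scene. Friction and masses are not known exactly. Their poses are not given: they have to be found in the camera images.
- clip_pivot (a point): Pivot pin of the dark steel spring clip (70 g), half-way up it; pin 40 mm long, 11 mm thick. z points up from jaws to levers, y along the pin (and along the strip), x across from lever to lever. Parked, it stands jaws down on the holder, biting the strip, pivot 57 mm above the worktop. The card's edge should stay more than 6 mm below the pivot, clear of the pin.
- clip_levers (a point): Where to pinch the clip from above, along its x: midway between the levers, 28 mm above the pivot. The two flat levers are 32 mm wide (y), rise to 44 mm above the pivot and lean apart 0.30 rad each: 23 mm over their outer faces at the pivot, 50 mm at the top; squeezed upright, 23 mm. Each needs 5 N to begin, 8 to 12 N fully open; springs shut when let go.
- clip_jaws (a point): Midway between the jaw tips, 45 mm below the pivot. Jaws 44 mm wide (y), each ending in a rubber pad 6 mm thick and 14 mm high; parked they are 5 mm apart, with the levers upright about 30 mm apart.
- clip_near (a joint): How far each half of the clip has turned (rad; both halves always turn alike): 0 parked on the 5 mm strip, 0.30 levers upright and jaws gaping 30 mm, stop at 0.34. About 0.22 or more counts as wide open.
- holder_strip (a point): The parking holder: wooden foot 50 x 84 x 12 mm fixed to the worktop, with an upright metal strip 5 mm thick (x), 60 mm long (y), on it. This point is the middle of the strip's top edge, 40 mm above the worktop; y runs along the strip.
- tall_card_edge (a point): The taller recipe card: stiff white card 3 mm thick (x), 100 mm wide (y), fixed upright in a loose wooden stand 52 x 110 x 22 mm, 0.5 kg. This point is the middle of its top edge, 115 mm above the worktop; y runs along the edge, x is square to the card, z up.
- short_card_edge (a point): The shorter recipe card in a like stand, to be left alone: the middle of its top edge, 75 mm above the worktop. The two cards may stand in either place.
- salt_shaker: Glass salt shaker 44 mm across, 90 mm tall; origin at its foot. Leave alone.
- tomato: Tomato, 61 mm across, 59 mm tall; origin at its foot. Leave alone.
- spice_jar: Spice jar with dark lid, 41 mm across, 105 mm tall; origin at its foot. Leave alone.
Mind the look-alikes: they are no part of the job. Leave any pink look-alike of the part that bears tall_card_edge alone.

How it is judged:
On the way:
1. the clip is held open and clear of its parking strip (distance between clip_pivot and holder_strip above 0.06 m and value of joint clip_near above 0.15 rad and contact force between the fingers and clip above 2 N), for 0.2 s.
At the end, for the whole second after the job is handed in: Fingers squeeze the clip (over 2 N), halves turned over 0.2 rad; the mid top edge of the tall card is within 10 mm of the clip's middle plane, 30 mm along the pin, 6 to 35 mm below the pivot; pin parallel to it within 0.2 rad, clip upright within 0.25 rad, under 0.5 N on the card, at rest (x of tall_card_edge in the frame of clip_pivot between -0.01 and 0.01 m and y of tall_card_edge in the frame of clip_pivot between -0.03 and 0.03 m and z of tall_card_edge in the frame of clip_pivot between -0.035 and -0.006 m and value of joint clip_near above 0.2 rad and angle between the y axis of clip_pivot and the y axis of tall_card_edge, either way round below 0.2 rad and angle between clip_pivot's own z axis and vertical below 0.25 rad and contact force between the fingers and clip above 2 N and contact force between clip and tall_card below 0.5 N and linear speed of clip below 0.03 m/s and height (world z) of clip_pivot above 0.118 m and angle between tall_card_edge's own z axis and vertical below 0.05 rad); the arm keeps its last pose, push and grip.
It fails at once if the clip bites shut on the tall card (x of tall_card_edge in the frame of clip_pivot between -0.01 and 0.01 m and y of tall_card_edge in the frame of clip_pivot between -0.03 and 0.03 m and z of tall_card_edge in the frame of clip_pivot between -0.036 and -0.006 m and value of joint clip_near below 0.1 rad).
It fails at once if a card stand is shifted by over 15 mm (distance of any of tall_card_edge, short_card_edge from where it was at the start of the episode above 0.015 m).
It fails at once if a bystander is shifted by over 20 mm (distance of any of salt_shaker, tomato, spice_jar from where it was at the start of the episode above 0.02 m).
It also fails if it takes over 46 s, if anything falls off the work surface, if the arm or the gripper's body presses on something with over 40 N, if the wrist force passes 120 N, or if a joint passes its speed limit or range.

### The arm

A 6-joint arm with a two-finger parallel gripper is mounted at the origin on a cart in front of the work surface, level with it; the furniture and walls round the work are solid. World frame = base frame: x ahead of the robot, y to its left, z up, the work surface at z = 0. Lengths are in m, angles in rad, forces in N, time in s.
With the tool pointing down it reaches from about 0.4 to 0.825 m from the base axis. Payload 7 kg.
Tool frame: the origin (TCP) lies midway between the tips of the shut fingers; the grasp point (between the pads) lies 19 mm behind it; z points along the fingers, x is the direction in which the jaws open and shut, and the axes are right-handed (so a half turn about z gives the same grasp; the last joint's range is limited). The gripper opens to 88 mm and grips with 3 to 60 N. Pads are 19 mm wide; open, the fingers measure 130 mm over their backs; the gripper's body (78 mm by 193 mm) begins 47 mm behind the grasp point.
Start: joints at [-1.019, 0.359, 0.012, 0, -1.224, -0.288], TCP at [0.176, -0.652, 0.227] pointing down, gripper open.
Joint ranges: [-3.07, 3.07], [-1.43, 2.12], [-1.02, 1.25], [-3.03, 1.67], [-3.05, -0], [-3.03, 3.03]. Speed limits (rad/s): [2.39, 2.39, 3.01, 3.14, 3.14, 3.14].

### API

Orientations are given as [roll, pitch, yaw] about the fixed x, y, z axes, in that order (R = Rz(yaw) Ry(pitch) Rx(roll)).
In Python, from station import status, eyes, workorder gives the robot as it stands.
- The arm moves only by the shell command python3 -m jog 'ROWS' [OPENING] [FORCE]. ROWS is JSON, a list of rows, each a list of 6 numbers: the shift along the world's x, y, z in mm, then the turn, a rotation vector about the world's x, y, z in rad. A call has 1 to 12 rows; each row shifts and turns the pose as measured when the row begins; what a row does not reach is not made up. A row lasts 1/10 s, in which the tool goes at most 50 mm and 8.59 degrees, less where a joint would pass 70% of its speed; a pose out of reach is approached as far as the arm can. A call with a gripper value outside its range is refused whole. OPENING is the opening, from 0 (shut) to 1 (fully open), set as the call begins (- or left out, the last holds). The fingers move at their own pace and stop on an object; FORCE is the grip in N (left out, the last holds). Time passes only in rows, so rows that do not move let the fingers close. It gives the time, the measured TCP pose, the force and the opening at its end, in the units of the state.
- status.get_state(): the state, without advancing time (a new reading comes with each control period).
- eyes.grab_frame(name): name is "scene" or "top" or "wrist"; returns the picture (420x560x3 uint8, blue, green, red); there is no depth.
- eyes.calibration(name): a dict with "camera_matrix" (3x3 intrinsics, pixels), "cam_to_world" (4x4, takes a point from camera to world coordinates); the wrist camera has in their place "hand_eye" (4x4, takes a point from camera to tool coordinates, whose origin is the TCP and whose axes are the tool frame's). Camera axes: x right, y up, looking along -z (the intrinsics and any distortion apply to the point x, -y, -z); pixel columns grow to the right and rows downward; lengths in m; the calibration is good to about 2 mm. A picture is of the moment at which its call begins: read the wrist's pose just before it. calibration takes no time and is no camera call.
- workorder.job_done(): hands the job in, once; it reports no verdict.
The state is a dict: "t": time; "q": joint angles; "qd": joint speeds; "joint_efforts": joint torques, N m; "eef_pos": TCP position; "ee_rot": TCP orientation; "force": force on the tool from outside, world axes, zero at the start; "moment": the same for the moment, N m; "width": finger opening in m.
Only numpy, scipy, OpenCV 4.12 (cv2) and the standard library are available. Lean on these libraries where they do the work, as an engineer would, in place of code of your own. Each camera call takes 0.05 s, during which the arm holds its last target. There are 200 camera calls.

## Working session

There is one attempt and no reset: what is moved stays moved. The work goes in short steps, Python scripts to look and compute and a shell command to move; the robot and the scene stay as the last step left them, time stands still between calls to the robot, and variables do not carry over. Pictures are saved under pics/ and viewed, about 8 in all and at most 12, crops included, and the job is handed in when it is done.

```bash
mkdir -p pics; ls; cat > h.py <<'E'
import numpy as np, cv2
from station import status, eyes, workorder
from scipy.spatial.transform import Rotation as R
def cal(n):
    c=eyes.calibration(n); K=np.array(c["camera_matrix"])
    if "cam_to_world" in c: return K,np.array(c["cam_to_world"])
    s=status.get_state(); T=np.eye(4); r=s["ee_rot"]
    T[:3,:3]=R.from_euler("xyz",r).as_matrix(); T[:3,3]=s["eef_pos"]
    return K,T@np.array(c["hand_eye"])
def ray(KT,u,v):
    K,T=KT; d=np.linalg.inv(K)@[u,v,1]; d=np.array([d[0],-d[1],-d[2]])
    return T[:3,3],T[:3,:3]@d
def onz(KT,u,v,z):
    o,d=ray(KT,u,v); return o+d*(z-o[2])/d[2]
def proj(KT,p):
    K,T=KT; c=np.linalg.inv(T)@np.r_[p,1]; x=K@[c[0],-c[1],-c[2]]; return x[:2]/x[2]
def tri(KT1,p1,KT2,p2):
    o1,d1=ray(KT1,*p1); o2,d2=ray(KT2,*p2)
    d1=d1/np.linalg.norm(d1);d2=d2/np.linalg.norm(d2)
    s=np.linalg.lstsq(np.c_[d1,-d2],o2-o1,rcond=None)[0]
    a=o1+s[0]*d1;b=o2+s[1]*d2; return (a+b)/2,np.linalg.norm(a-b)
E
python3 - <<'E'
from h import *
a=[eyes.grab_frame(n) for n in("top","scene")]
cv2.imwrite("pics/top.png",a[0]);cv2.imwrite("pics/scene.png",a[1])
for n in("top","scene","wrist"):
    print(n,{k:np.round(v,3).tolist() for k,v in eyes.calibration(n).items() if not isinstance(v,str)})
print(status.get_state())
E
```

```text
pics
top {'camera_matrix': [[519.109, 0.0, 283.93], [0.0, 519.109, 209.477], [0.0, 0.0, 1.0]], 'cam_to_world': [[0.263, 0.894, -0.362, -0.049], [-0.965, 0.246, -0.094, 0.167], [0.005, 0.374, 0.927, 1.579], [0.0, 0.0, 0.0, 1.0]]}
scene {'camera_matrix': [[529.542, 0.0, 290.938], [0.0, 529.542, 203.718], [0.0, 0.0, 1.0]], 'cam_to_world': [[-0.457, 0.661, -0.595, -0.296], [-0.889, -0.35, 0.295, 0.728], [-0.013, 0.664, 0.748, 1.156], [0.0, 0.0, 0.0, 1.0]]}
wrist {'camera_matrix': [[298.533, 0.0, 281.046], [0.0, 298.533, 212.738], [0.0, 0.0, 1.0]], 'hand_eye': [[1.0, 0.0, -0.0, -0.001], [0.0, -0.961, -0.276, -0.075], [-0.0, 0.276, -0.961, -0.16], [0.0, 0.0, 0.0, 1.0]]}
{'t': 0.1, 'q': array([-1.01888860e+00,  3.59317224e-01,  1.11515541e-02, -3.25214351e-04,
       -1.22409501e+00, -2.88093286e-01]), 'qd': array([-0.00094445, -0.00155293,  0.00051382,  0.00032462,  0.00019359,
        0.00118888]), 'joint_efforts': array([-2.33376806e-03, -5.84163594e+01,  2.93748862e+01,  7.01525465e+00,
        1.01779494e-02, -6.72638180e-05]), 'eef_pos': array([ 0.17587655, -0.65122933,  0.22571257]), 'ee_rot': array([-3.14146969e+00, -1.49087792e-03,  1.83449995e+00]), 'force': array([ 0.75087876, -0.76729518,  0.11400793]), 'moment': array([-0.01167889,  0.01818761,  0.01320612]), 'width': 0.08736076693352515}
```

View pics/top.png

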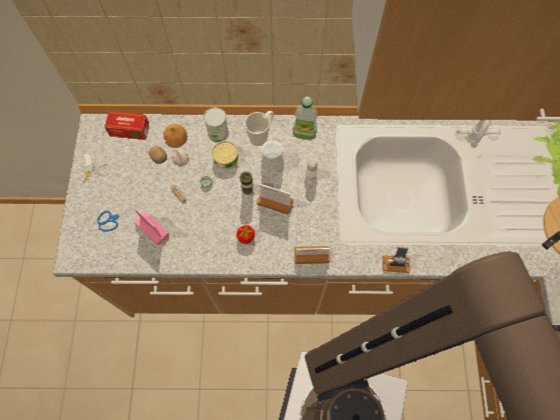

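View pics/scene.png

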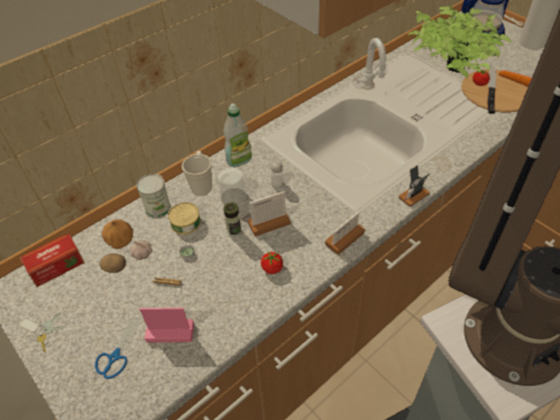

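Candidates for the tall card in the scene view are the white card at (267,208), the white card at (345,226) and the pink look-alike at (165,320). The pink one is ruled out, and the first white card looks taller. The clip is at (417,185) in scene and (400,257) in top. I'll enlarge these to confirm.

```bash
python3 - <<'E'
from h import *
t=cv2.imread("pics/top.png");s=cv2.imread("pics/scene.png")
def crop(im,u,v,w=66,h=50): return cv2.resize(im[v-h//2:v+h//2,u-w//2:u+w//2],(396,300),interpolation=cv2.INTER_CUBIC)
a=np.vstack([np.hstack([crop(t,275,198),crop(t,400,258)]),np.hstack([crop(s,267,212),crop(s,415,185)])])
cv2.imwrite("pics/c1.png",a)
E
```

```text
(no output)
```

View pics/c1.png

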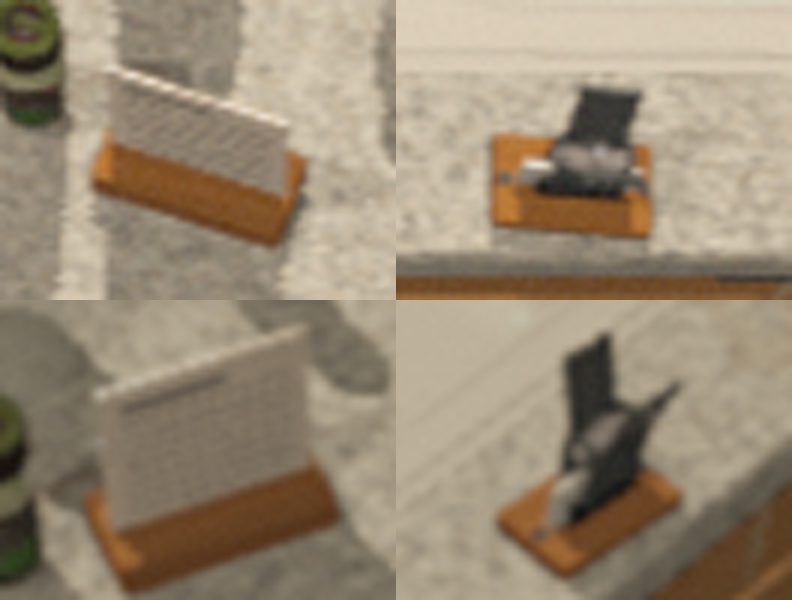

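The white card at top (275,190) / scene (267,208) is the tall one, standing well above its stand. The clip bites the strip on its foot at top (400,257), with its levers leaning towards and away from the robot. I'll triangulate both.

```bash
python3 - <<'E'
from h import *
T,S=cal("top"),cal("scene")
t=lambda u,v:(242+u/6,173+v/6); s=lambda u,v:(234+u/6,187+v/6)
A,ea=tri(T,t(110,68),S,s(97,95)); B,eb=tri(T,t(288,125),S,s(305,28))
print("card",A,ea,B,eb,"len",np.linalg.norm(A-B),"mid",(A+B)/2,"ang",np.degrees(np.arctan2(*(A-B)[[1,0]])))
for a,b in((t(110,68),t(288,125)),):
    a=onz(T,*a,.115);b=onz(T,*b,.115);print(a,b,np.linalg.norm(a-b),(a+b)/2,np.degrees(np.arctan2(*(a-b)[[1,0]])))
a=onz(S,*s(97,95),.115);b=onz(S,*s(305,28),.115);print(a,b,np.linalg.norm(a-b),(a+b)/2)
c=lambda u,v:(367+u/6,233+v/6); d=lambda u,v:(382+u/6,160+v/6)
print("foot top view")
for p in((96,135),(254,137),(252,212),(98,205)): print(onz(T,*c(*p),.012))
print("foot scene")
for p in((102,218),(286,190),(168,262)): print(onz(S,*d(*p),.012))
print("back lever top", tri(T,c(215,90),S,d(192,45)))
print("other short card, mid top view z=.075", onz(T,312,248,.075))
for n,p in(("tom",(246,234)),("jar",(246,180)),("salt",(312,168))): print(n,onz(T,*p,.05))
E
```

```text
card [0.58885677 0.40945665 0.10900765] 0.001797745042057458 [0.58056178 0.31133196 0.11142921] 0.0005046235503175048 len 0.09850445359647027 mid [0.58470927 0.3603943  0.11021843] ang 85.1679828063701
[0.58548825 0.40786589 0.115     ] [0.57881109 0.31082217 0.115     ] 0.09727315984113098 [0.58214967 0.35934403 0.115     ] 86.063927168531
[0.58470522 0.41171495 0.115     ] [0.5778211  0.31286939 0.115     ] 0.09908500049730065 [0.58126316 0.36229217 0.115     ]
foot top view
[ 0.49592564 -0.0159951   0.012     ]
[ 0.51678302 -0.09618809  0.012     ]
[ 0.47640918 -0.10230681  0.012     ]
[ 0.45893384 -0.02434714  0.012     ]
foot scene
[ 0.49212359 -0.01394911  0.012     ]
[ 0.46552233 -0.10387231  0.012     ]
[ 0.45377866 -0.02536515  0.012     ]
back lever top (array([ 0.50427711, -0.05875744,  0.09850147]), np.float64(0.0005691394512254504))
other short card, mid top view z=.075 [0.44031148 0.20394888 0.075     ]
tom [0.43833563 0.41406125 0.05      ]
jar [0.61616365 0.46779183 0.05      ]
salt [0.71526782 0.27151543 0.05      ]
```

```bash
python3 -m jog '[[22,43,0,0,0,0.13],[22,43,0,0,0,0.13],[22,43,0,0,0,0.13],[22,43,0,0,0,0.13],[22,43,0,0,0,0.13],[22,43,0,0,0,0.13],[22,43,0,0,0,0.13],[22,43,0,0,0,0.13],[22,43,0,0,0,0.13],[22,43,0,0,0,0.13],[22,43,0,0,0,0.13],[22,43,0,0,0,0.13]]' 1 20
```

```text
t: 1.3
eef_pos: [0.4398, -0.1186, 0.22]
ee_rot: [-3.141, -0.007, -2.837]
force: [1.3, -0.9, 0.2]
width: 0.0878
```

```bash
python3 -m jog '[[22,29,-5,0,0,-0.04],[22,29,-5,0,0,-0.02],[0,0,0,0,0,0],[0,0,0,0,0,0]]' && python3 - <<'E'
from h import *
print(status.get_state()["eef_pos"],status.get_state()["ee_rot"])
KT=cal("wrist"); im=eyes.grab_frame("wrist"); cv2.imwrite("pics/w1.png",im)
for p in([.485,-.06,.04],[.485,-.06,.057],[.485,-.06,.101]): print(proj(KT,p))
E
```

```text
t: 1.7
eef_pos: [0.4865, -0.0522, 0.2092]
ee_rot: [-3.141, -0.007, -2.886]
force: [-0.1, -0.7, 0.0]
width: 0.0875
[ 0.48652717 -0.05218434  0.20917379] [-3.14105072 -0.0072142  -2.88590177]
[282.82842513 190.10152239]
[283.04269604 193.3360032 ]
[283.71498565 203.48440797]
```

View pics/w1.png

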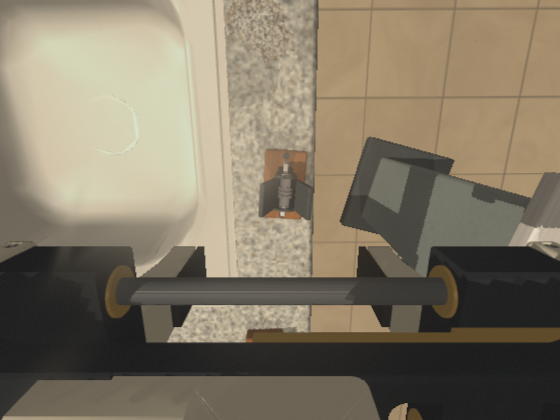

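The wrist view shows the clip at about (286,193), with levers at (270,198) and (301,198), the foot spanning rows 150–218, and the strip end poking out at (285,155). I'll enlarge it for exact edges.

```bash
python3 - <<'E'
import cv2
im=cv2.imread("pics/w1.png")[142:226,236:336]
cv2.imwrite("pics/w1c.png",cv2.resize(im,None,fx=7,fy=7,interpolation=cv2.INTER_CUBIC))
E
```

```text
(no output)
```

View pics/w1c.png

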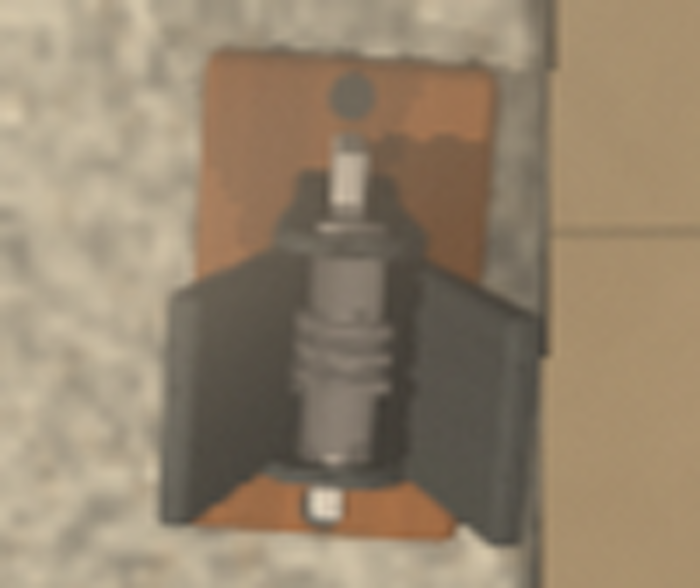

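Crop: the lever tops run (172,295)–(162,520) and (540,318)–(520,545), and the pin runs (348,250)–(337,465). Next I'll convert these to world coordinates.

```bash
python3 - <<'E'
from h import *
KT=cal("wrist"); w=lambda u,v:(236+u/7,142+v/7)
L=[onz(KT,*w(*p),.101) for p in((172,295),(162,520),(540,318),(520,545))]
print(np.round(L,4)); print("mid levers",np.mean(L,0))
g=lambda v:np.degrees(np.arctan2(v[1],v[0]))
print("y dirs",g(L[1]-L[0]),g(L[3]-L[2]),"x dir",g(L[0]+L[1]-L[2]-L[3]),"span",np.linalg.norm(L[0]+L[1]-L[2]-L[3])/2)
P=[onz(KT,*w(*p),.0625) for p in((348,250),(337,465))];print("pin",P,np.mean(P,0),g(P[1]-P[0]),np.linalg.norm(P[1]-P[0]))
S=[onz(KT,*w(*p),.04) for p in((350,135),(325,520))];print("strip",np.mean(S,0),g(S[1]-S[0]))
s=status.get_state();print("tool x deg",np.degrees(s["ee_rot"][2]),s["eef_pos"])
E
```

```text
[[ 0.51   -0.0726  0.101 ]
 [ 0.5041 -0.0426  0.101 ]
 [ 0.4628 -0.0816  0.101 ]
 [ 0.4568 -0.0512  0.101 ]]
mid levers [ 0.48342032 -0.06199902  0.101     ]
y dirs 101.00423642495436 101.3272073359334 x dir 10.590144239950558 span 0.04806048190229304
pin [array([ 0.48689477, -0.07808035,  0.0625    ]), array([ 0.48009027, -0.0458834 ,  0.0625    ])] [ 0.48349252 -0.06198187  0.0625    ] 101.93330154914878 0.03290812658190761
strip [ 0.48372962 -0.06135019  0.04      ] 101.1101643172351
tool x deg -165.38648361109506 [ 0.48650749 -0.05250531  0.20919329]
```

```bash
python3 -m jog '[[-3,-9.5,-30,0,0,-0.063],[0,0,-30,0,0,0],[0,0,-25,0,0,0],[0,0,0,0,0,0],[0,0,0,0,0,0]]'
```

```text
t: 2.25
eef_pos: [0.4819, -0.0664, 0.1242]
ee_rot: [-3.141, -0.003, -2.956]
force: [1.7, 0.0, 1.7]
width: 0.0873
```

```bash
python3 -m jog '[[1.5,4.4,-20,0,0,0.005],[0,0,-20,0,0,0],[0,0,-14,0,0,0],[0,0,0,0,0,0],[0,0,0,0,0,0]]'; python3 - <<'E'
from h import *
cv2.imwrite("pics/w2.png",eyes.grab_frame("wrist"))
E
```

```text
t: 2.75
eef_pos: [0.4879, -0.0631, 0.077]
ee_rot: [-3.14, 0.008, -2.952]
force: [0.2, -0.0, 0.6]
width: 0.0877
```

View pics/w2.png

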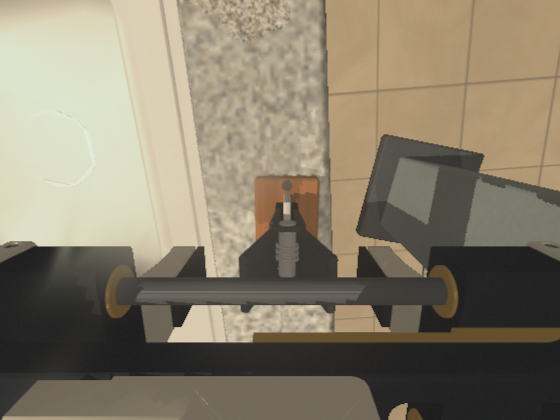

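The clip at (287,260) sits centred between the fingers, with no contact. I'll trim the position and go down the last 9 mm.

```bash
python3 -m jog '[[-4,1,-9,0,-0.008,0],[0,0,0,0,0,0],[0,0,0,0,0,0]]'
```

```text
t: 3.1
eef_pos: [0.4865, -0.0618, 0.0718]
ee_rot: [-3.138, 0.023, -2.952]
force: [0.5, 0.9, -1.8]
width: 0.0878
```

```bash
python3 -m jog '[[0,0,0,0,0,0],[0,0,0,0,0,0],[0,0,0,0,0,0],[0,0,0,0,0,0],[0,0,0,0,0,0],[0,0,0,0,0,0],[0,0,0,0,0,0],[0,0,0,0,0,0]]' 0 22
```

```text
t: 3.9
eef_pos: [0.4887, -0.062, 0.0758]
ee_rot: [-3.137, 0.026, -2.95]
force: [-9.7, -0.1, 23.7]
width: 0.0295
```

```bash
python3 - <<'E'
from h import *
s=status.get_state(); print(s)
K=cal("scene")
im=eyes.grab_frame("scene"); u,v=np.round(proj(K,[.485,-.062,.08])).astype(int);print(u,v)
w=eyes.grab_frame("wrist")[200:340,200:380]
a=cv2.resize(im[v-45:v+45,u-45:u+45],(400,400),interpolation=cv2.INTER_CUBIC)
cv2.imwrite("pics/g1.png",np.hstack([a,cv2.resize(w,(400,400))]))
print(status.get_state()["force"],status.get_state()["width"])
E
```

```text
{'t': 3.9, 'q': array([ 0.27945816,  0.20407071, -0.60543488,  0.01037643, -0.73619339,
       -0.09535619]), 'qd': array([-0.00152782, -0.01855389,  0.00791204,  0.01033522, -0.04314745,
       -0.00207125]), 'joint_efforts': array([ 6.72068261e-01, -2.89773309e+01,  2.12756521e+01,  3.97282809e+00,
        4.48779747e+00,  5.58507905e-03]), 'eef_pos': array([ 0.4887409 , -0.06201782,  0.07575559]), 'ee_rot': array([-3.13685217,  0.02563766, -2.94982807]), 'force': array([-9.67740368, -0.06015215, 23.6848814 ]), 'moment': array([-0.05509903,  4.48884171,  0.05855516]), 'width': 0.029526181848321745}
418 176
[-11.02371352   0.28393584  24.95316509] 0.024841046819251467
```

View pics/g1.png

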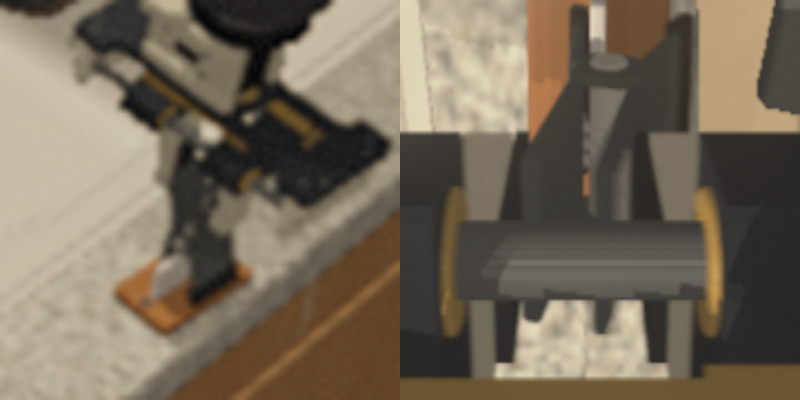

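Now squeezed: the width is down to 24.8 mm and the jaws are open round the strip. The far jaw sits closer to the strip, so I'll lift gently while levelling.

```bash
python3 -m jog '[[-1,0,4,0,0.01,0],[-1,0,6,0,0.01,0],[0,0,8,0,0.005,0]]'
```

```text
t: 4.3
eef_pos: [0.4849, -0.0626, 0.0948]
ee_rot: [-3.142, -0.003, -2.95]
force: [0.0, -0.5, -1.0]
width: 0.0192
```

```bash
python3 -m jog '[[0,0,10,0,0,0],[0,0,15,0,0,0],[0,0,25,0,0,0],[0,0,30,0,0,0],[0,0,30,0,0,0],[0,0,15,0,0,0],[0,0,0,0,0,0]]'; python3 - <<'E'
from h import *
T,S=cal("top"),cal("scene"); p=status.get_state()["eef_pos"]-[0,0,.02]
out=[]
for n,K in(("scene",S),):
    im=eyes.grab_frame(n); u,v=np.round(proj(K,p)).astype(int); out.append(cv2.resize(im[v-40:v+40,u-40:u+40],(400,400),interpolation=cv2.INTER_CUBIC)); print(n,u,v)
w=eyes.grab_frame("wrist")[200:340,200:380]; out.append(cv2.resize(w,(400,400)))
cv2.imwrite("pics/g2.png",np.hstack(out)); print(status.get_state()["force"],status.get_state()["width"])
E
```

```text
t: 5.0
eef_pos: [0.4852, -0.0626, 0.2288]
ee_rot: [-3.141, -0.001, -2.95]
force: [0.3, 0.3, -0.1]
width: 0.0195
scene 426 142
[ 0.5151802   0.36209377 -1.99977366] 0.019505047867686996
```

View pics/g2.png

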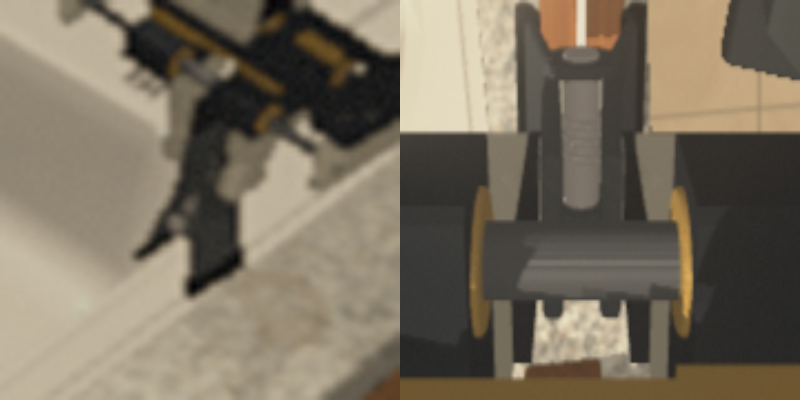

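The clip is held upright between the fingers with the jaws gaping, pin centred at crop (582,140) and jaw bottom at (190,293)–(240,258). Next I'll work out the pivot's position relative to the TCP.

```bash
python3 - <<'E'
from h import *
s=status.get_state(); print(s["t"]); Rm=R.from_euler("xyz",s["ee_rot"]).as_matrix(); p=np.array(s["eef_pos"])
S=cal("scene"); xh=-Rm[:,0]; yh=Rm[:,1]; print("clip x",xh,"y",yh)
for c in((190,293),(240,258)):
    o,d=ray(S,426-40+c[0]/5,142-40+c[1]/5)
    k=((p-.021*xh-o)@xh)/(d@xh); q=o+k*d; print("jaw corner rel tcp: y",(q-p)@yh,"dz",q[2]-p[2],"-> pivot dz",q[2]+.045-p[2])
# wrist: pin near end, body ends
W=cal("wrist")
for c in((582,57),(582,80),(582,205)):
    u,v=200+(c[0]-400)*.45,200+c[1]*.35
    for dz in(-.025,-.019,-.01): 
        q=onz(W,u,v,p[2]+dz+.0055); print(c,dz,"x %.4f y %.4f"%((q-p)@xh,(q-p)@yh))
E
```

```text
5.1
clip x [ 0.9817798   0.18998171 -0.00392088] y [-1.89981996e-01  9.81787528e-01  3.02084230e-04]
jaw corner rel tcp: y 0.02225305056856102 dz -0.05659364026236238 -> pivot dz -0.011593640262362398
jaw corner rel tcp: y -0.01638258891223643 dz -0.053807381343143806 -> pivot dz -0.008807381343143822
(582, 57) -0.025 x -0.0006 y -0.0190
(582, 57) -0.019 x -0.0006 y -0.0209
(582, 57) -0.01 x -0.0006 y -0.0237
(582, 80) -0.025 x -0.0007 y -0.0137
(582, 80) -0.019 x -0.0006 y -0.0157
(582, 80) -0.01 x -0.0006 y -0.0188
(582, 205) -0.025 x -0.0007 y 0.0169
(582, 205) -0.019 x -0.0006 y 0.0138
(582, 205) -0.01 x -0.0006 y 0.0092
```

```bash
python3 -m jog '[[5,20,2,0,0,-0.02],[10,40,2,0,0,-0.03],[10,40,0,0,0,-0.03],[10,40,0,0,0,-0.03],[10,40,0,0,0,-0.03],[10,40,0,0,0,-0.03],[10,40,0,0,0,-0.03],[10,40,0,0,0,-0.03],[10,40,0,0,0,-0.02],[5,30,0,0,0,-0.02],[0,10,0,0,0,0],[0,0,0,0,0,0]]'
```

```text
t: 6.3
eef_pos: [0.5666, 0.3293, 0.2097]
ee_rot: [-3.127, -0.029, 3.046]
force: [-0.2, -0.9, -0.4]
width: 0.0193
```

```bash
cat >> h.py <<'E'
def need(x,y,z,yawdeg):
    s=status.get_state(); Rt=R.from_euler("xyz",[np.pi,0,np.radians(yawdeg)]); Rc=R.from_euler("xyz",s["ee_rot"])
    print("t",s["t"],"need mm",np.round((np.array([x,y,z])-s["eef_pos"])*1000,1),"rot",np.round((Rt*Rc.inv()).as_rotvec(),4),"F",np.round(s["force"],1),"w",s["width"])
E
python3 -m jog '[[0,0,0,0,0,0],[0,0,0,0,0,0]]'; python3 -c "
from h import *
need(.583,.3605,.215,175.5)"
```

```text
t: 6.5
eef_pos: [0.5656, 0.3274, 0.2078]
ee_rot: [-3.125, -0.031, 3.046]
force: [-0.4, -0.6, -0.7]
width: 0.0199
t 6.5 need mm [17.4 33.1  7.2] rot [ 0.0142 -0.0327  0.0165] F [-0.4 -0.6 -0.7] w 0.019918271938576915
```

```bash
python3 -m jog '[[8,16,5,0.007,-0.016,0.008],[9,17,4,0.007,-0.016,0.008],[0,0,0,0,0,0],[0,0,0,0,0,0]]'; python3 - <<'E'
from h import *
need(.583,.3605,.215,175.5)
W=cal("wrist"); im=eyes.grab_frame("wrist"); cv2.imwrite("pics/w3.png",im)
for q in([.585,.410,.115],[.579,.311,.115]): print(proj(W,q))
E
```

```text
t: 6.9
eef_pos: [0.5847, 0.3602, 0.2193]
ee_rot: [3.139, 0.003, 3.061]
force: [-0.4, -0.1, -0.8]
width: 0.0195
t 6.9 need mm [-1.7  0.3 -4.3] rot [-0.0025  0.0036  0.0019] F [-0.4 -0.1 -0.8] w 0.01949191468664205
[285.2866117  261.25457697]
[283.44274443 157.29083285]
```

View pics/w3.png

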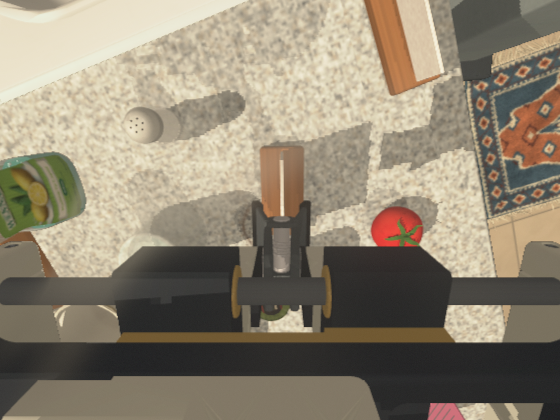

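The wrist view shows the card's top edge at u≈282, rows 158–215, between the gaping jaws and in line with the clip's centre (282,240). I'll measure the edge exactly.

```bash
python3 - <<'E'
from h import *
W=cal("wrist"); im=cv2.imread("pics/w3.png"); h=cv2.cvtColor(im,cv2.COLOR_BGR2HSV)
P=[]
for v in range(150,214,4):
    r=h[v,262:304]; m=np.where((r[:,1]<70)&(r[:,2]>150))[0]+262
    print(v,m.tolist())
    if 160<=v<=212 and len(m): P.append(onz(W,m.mean(),v,.115))
P=np.array(P); a=np.polyfit(P[:,1],P[:,0],1); print("edge ang",90-np.degrees(np.arctan(a[0])),"x at y=.3605",np.polyval(a,.3605),np.polyval(a,.32)); print(P[0])
E
```

```text
150 []
154 [281, 282]
158 [281, 282]
162 [280, 281, 282, 283]
166 [280, 281, 282, 283]
170 [281, 282, 283]
174 [281, 282, 283]
178 [281, 282, 283]
182 [281, 282, 283]
186 [281, 282, 283]
190 [281, 282, 283]
194 [280, 281, 282, 283]
198 [281, 282, 283]
202 [281, 282, 283]
206 [281, 282, 283]
210 [281, 282, 283]
edge ang 85.76698840755587 x at y=.3605 0.5842320158317957 0.5812344203909154
[0.58107051 0.3149501  0.115     ]
```

```bash
python3 -m jog '[[0,1,-12,0,0,0],[0,0,-12,0,0,0],[0,0,-8,0,0,0],[0,0,0,0,0,0]]'; python3 -c "
from h import *
need(.5845,.361,.149,175.7)"
```

```text
t: 7.35
eef_pos: [0.5839, 0.3602, 0.1836]
ee_rot: [3.139, 0.002, 3.06]
force: [0.9, -1.3, -1.3]
width: 0.0193
t 7.35 need mm [  0.6   0.8 -34.6] rot [-0.002   0.0023  0.0061] F [ 0.9 -1.3 -1.3] w 0.01925666437995129
```

```bash
python3 -m jog '[[0.5,0.5,-10,-0.002,0.002,0.005],[0,0,-10,0,0,0],[0,0,-8,0,0,0],[0,0,-3,0,0,0],[0,0,0,0,0,0],[0,0,0,0,0,0]]'; python3 - <<'E'
from h import *
need(.5845,.361,.149,175.7)
S=cal("scene"); s=status.get_state(); p=np.array(s["eef_pos"])-[0,0,.03]
im=eyes.grab_frame("scene"); u,v=np.round(proj(S,p)).astype(int); print(u,v)
a=cv2.resize(im[v-40:v+40,u-40:u+40],(400,400),interpolation=cv2.INTER_CUBIC)
w=eyes.grab_frame("wrist"); cv2.imwrite("pics/w4full.png",w)
cv2.imwrite("pics/w4.png",np.hstack([a,cv2.resize(w[120:320,182:382],(400,400),interpolation=cv2.INTER_CUBIC)]))
need(.5845,.361,.149,175.7)
E
```

```text
t: 7.95
eef_pos: [0.5843, 0.3603, 0.1488]
ee_rot: [-3.14, -0.001, 3.066]
force: [-0.4, -0.2, -0.3]
width: 0.0195
t 7.95 need mm [0.2 0.7 0.2] rot [ 0.0017 -0.0009  0.0007] F [-0.4 -0.2 -0.3] w 0.019495025792213017
268 195
t 8.05 need mm [ 0.1  0.6 -0.1] rot [ 0.0013 -0.0006  0.0007] F [-0.2 -0.5 -0.6] w 0.01945638040645601
```

View pics/w4.png

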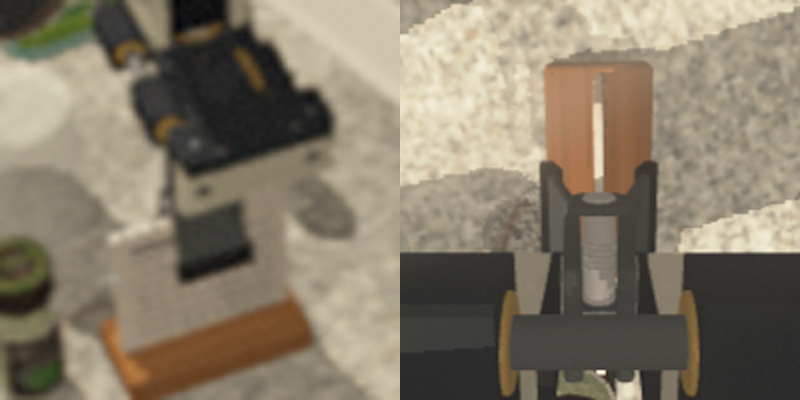

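The front jaw hangs before the card (bottom edge (180,282)–(252,250)). In the wrist crop the card edge (599,130) is centred between the jaws (545–655). I'll check the height, then do the final settle.

```bash
python3 - <<'E'
from h import *
S=cal("scene"); s=status.get_state(); Rm=R.from_euler("xyz",s["ee_rot"]).as_matrix(); p=np.array(s["eef_pos"]); xh=-Rm[:,0]; yh=Rm[:,1]
for c in((180,282),(252,250)):
    o,d=ray(S,228+c[0]/5,155+c[1]/5); q=o+d*((p-.021*xh-o)@xh)/(d@xh); print("jaw y",(q-p)@yh,"tip z",q[2],"pivot z",q[2]+.045)
# card edge near end in scene for self-consistency
print(onz(S,228+108/5,155+240/5,.115))
W=cal("wrist"); q=onz(W,182+599/2-200,120+75/2,.115); print("card end",q,"clip x offset",(q-p)@xh)
E
python3 -m jog '[[0,0,0,0,0,0],[0,0,0,0,0,0],[0,0,0,0,0,0],[0,0,0,0,0,0]]'; python3 -c "
from h import *
need(.5845,.361,.149,175.7)"
```

```text
jaw y 0.020555165318541044 tip z 0.08481655574954727 pivot z 0.12981655574954726
jaw y -0.021176762772115502 tip z 0.09179428203903894 pivot z 0.13679428203903893
[0.58486686 0.41327878 0.115     ]
card end [0.5798706  0.30418005 0.115     ] clip x offset -0.0002281439746386656
t: 8.45
eef_pos: [0.5849, 0.3609, 0.1506]
ee_rot: [3.141, 0.001, 3.066]
force: [-0.5, 0.2, -1.5]
width: 0.0194
t 8.45 need mm [-0.4  0.1 -1.6] rot [-0.0003  0.0011  0.0005] F [-0.5  0.2 -1.5] w 0.01936413536307836
```

```bash
python3 -c "
from h import *
print(workorder.job_done()); print(status.get_state()['t'])"
```

```text
the job is handed in; nothing more can be done
None
the job is handed in; nothing more can be done
```

I squeezed the clip's levers with a 22 N grip setting, lifted the clip off its strip, and brought it down, still open, over the middle of the tall card's top edge. I handed it in at about 8.5 s, still squeezing and carrying the clip.

**Last checks before hand-in:**
- **Opening:** the fingers were 19.4 mm apart, which fits the levers being pressed to their stop with the jaws wide open.
- **Position:** the card edge was within about 1 mm of the clip's middle plane. The middle of the edge was within a few millimetres along the pin.
- **Angle:** the clip was square to the card and upright within about 0.01 rad, by the tool pose.
- **Force:** the tool force was 1.6 N or less, which is close to the clip's weight plus sensor noise. I can't separate the force on the card itself from that reading.

**Checks that disagreed or were less certain:**
- **Pivot height:** two readings from the scene camera gave 130 and 137 mm, so the card edge is 15 to 22 mm below the pivot. The tool pose from the first squeeze would put it at about 131 mm. All of these are inside the allowed 6 to 35 mm.
- **First squeeze:** there was a push of about 25 N on the tool, because the fingers were about 5 mm off centre and slightly tilted. It went away once I levelled the tool and lifted.

The card stands, salt shaker and tomato looked undisturbed in the last pictures I viewed. The spice jar was only partly visible, and I did not measure any of their positions at the end.

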